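Lay the numbered test tiles as a shingled row in the sample tray

ROBOT

A 6-joint arm with a two-finger parallel gripper is mounted at the origin on a cart in front of the work surface, level with it; the furniture and walls round the work are solid. World frame = base frame: x ahead of the robot, y to its left, z up, the work surface at z = 0. Lengths are in m, angles in rad, forces in N, time in s.
With the tool pointing down it reaches from about 0.275 to 0.875 m from the base axis. Payload 12.5 kg.
Tool frame: the origin (TCP) lies at the very end of the fingers, on their centre line; the grasp point (between the pads) lies 19 mm behind it (hold_point_z is the distance from the TCP to the grasp point, in m); z points along the fingers, y is the line along which they close (so a half turn about z gives the same grasp; the last joint's range is limited). The gripper opens to 85 mm and grips with 20 to 120 N. Pads are 22 mm wide; open, the fingers measure 114 mm over their backs; the gripper's body (76 mm by 85 mm) begins 54 mm behind the grasp point. The pads swing forward as they close: fully open they stand 13 mm farther back than shut.
Start: joints at [1.061, 0.351, 1.652, -0, 1.139, -0.085], TCP at [0.227, 0.501, 0.231] pointing down, gripper open.
Joint ranges: [-2.75, 2.75], [-0.79, 2.1], [0.01, 2.65], [-1.57, 4.71], [0.07, 3.14], [-2.87, 2.87]. Speed limits (rad/s): [2.22, 2.22, 2.79, 3.14, 3.14, 3.14].

INTERFACE

Orientations are given as a 3x3 rotation matrix whose columns are the frame's x, y, z axes.
In Python, from rig import sense, grab_frame, camera_params, sign_off, hold_point_z gives the robot as it stands.
- The arm moves only by the tool drive_tool, never from a script. Its argument "deltas" is a list of rows, each a list of 2 entries, a list of its own where there are three numbers: the shift along the tool's x, y, z each as a share of 0.4 m, from -1 to 1, then the turn, a rotation vector about the tool's x, y, z each as a share of pi/4 rad, from -1 to 1. In form: [[[x, y, z], [wx, wy, wz]], ...]. A call has 1 to 5 rows; each row shifts and turns the commanded pose from where the row before left it, along the tool's axes as they then stand; what a row does not reach is not made up. A row lasts 1/8 s, in which the tool goes at most 62.5 mm and 10.7 degrees, less where a joint would pass 70% of its speed; a pose out of reach is approached as far as the arm can. A call with a number of a shift or a turn outside -1 to 1 is refused whole. A call with a gripper value outside its range is refused whole. "grip" is the opening, from 0 (shut) to 1 (fully open), set as the call begins (left out, the last holds). The fingers move at their own pace and stop on an object; "force" is the grip in N (left out, the last holds). Time passes only in rows, so rows that do not move let the fingers close. It gives the time, the measured TCP pose, the force, the opening and the grip force at its end, in the units of the state.
- sense(): the state, without advancing time (a new reading comes with each control period).
- grab_frame(name): name is "scene" or "top" or "wrist"; returns the picture (384x512x3 uint8, red, green, blue); there is no depth.
- camera_params(name): a dict with "camera_matrix" (3x3 intrinsics, pixels), "position" and "rotation" of the camera in the world. Camera axes: x right, y up, looking along -z (the intrinsics and any distortion apply to the point x, -y, -z); pixel columns grow to the right and rows downward; lengths in m; the calibration is good to about 2 mm. A picture is of the moment at which its call begins: read the wrist's pose just before it. camera_params takes no time and is no camera call; for the wrist camera it gives the pose at the moment of the call.
- sign_off(): hands the job in; it is judged then, once.
The state is a dict: "clock": time; "joint_pos": joint angles; "qvel": joint speeds; "joint_torque": joint torques, N m; "tcp_pos": TCP position; "ee_rot": TCP orientation; "contact_force": force on the tool from outside, world axes, zero at the start; "torque": the same for the moment, N m; "finger_gap": finger opening in m; "gripper_force": force on a finger pad.
Only numpy, scipy, OpenCV 4.12 (cv2) and the standard library are available. Lean on these libraries where they do the work, as an engineer would, in place of code of your own. Each camera call takes 0.05 s, during which the arm holds its last target. There are 200 camera calls.

TASK

Move the four terracotta test tiles from the drying rack to the narrow sample tray in the order of their dots: the one-dot tile first, lying flat with its dotted end up against the tall stop, then two, three and four dots away from it. The tray is too short for them end to end, so shingle them: each next tile lies with its dotted end on top of the plain end of the tile before, lapping it by about 30 mm, and its plain end down on the rails, so that all the dots face up towards the stop end and can be seen. Keep the row straight along the tray and do not shift the egg cup, the ramekin or the roll of tape.

Things in the scene. Friction and masses are not known exactly. Their poses are not given: they have to be found in the camera images.
- tile_1_center (a point): Centre (half-way up) of the one-dot tile: loose flat terracotta test tile, 80 x 50 x 8 mm, 60 g. x runs along the 80 mm to the dotted end, y across the 50 mm, z up out of the top. White dots 9 mm wide on top (one dot, in the middle), 13 to 31 mm from the centre; a plain white stripe beside the middle. Starts level, dots up, in one bay of the drying rack.
- tile_2_center (a point): Centre (half-way up) of the two-dot tile: loose flat terracotta test tile, 80 x 50 x 8 mm, 60 g. x runs along the 80 mm to the dotted end, y across the 50 mm, z up out of the top. White dots 9 mm wide on top (two dots side by side across the tile), 13 to 31 mm from the centre; a plain white stripe beside the middle. Starts level, dots up, in one bay of the drying rack.
- tile_3_center (a point): Centre (half-way up) of the three-dot tile: loose flat terracotta test tile, 80 x 50 x 8 mm, 60 g. x runs along the 80 mm to the dotted end, y across the 50 mm, z up out of the top. White dots 9 mm wide on top (three dots in a triangle), 13 to 31 mm from the centre; a plain white stripe beside the middle. Starts level, dots up, in one bay of the drying rack.
- tile_4_center (a point): Centre (half-way up) of the four-dot tile: loose flat terracotta test tile, 80 x 50 x 8 mm, 60 g. x runs along the 80 mm to the dotted end, y across the 50 mm, z up out of the top. White dots 9 mm wide on top (four dots in a square), 13 to 31 mm from the centre; a plain white stripe beside the middle. Starts level, dots up, in one bay of the drying rack.
- drying_rack: Fixed wooden drying rack, 100 x 382 mm, left or right of the tray; origin under its centre, y along the row. Four bays (y = +-40, +-120 mm), one tile in each, in any order, dotted end to +x, 30 mm free between tiles. Tiles rest 30 mm up on two rails (12 mm wide, at x = +-27 mm), open between; rail ridges between bays reach 37 mm, end cheeks 38 mm.
- sample_tray: Fixed narrow wooden sample tray, 293 mm long; origin under the middle of its clear length, y along it to the tall stop. Tiles rest 24 mm up on two long rails, 37 mm over their outer sides (narrower than a tile), long sides open, so fingers pass down beside them. Stop at the +y end: 84 mm wide, 22 thick, 55 high; thin low lip at the -y end: 56 wide, 27 high; 262 mm clear between them.
- tray_start (a point): Foot of the tall stop's inner face, on the tray's middle line, level with the rails' top (24 mm over the counter); axes as the tray's: y points out through the stop, so the row runs to -y; x across the tray.
- egg_cup: Bisque egg cup, 56 mm across, 58 mm high, loose, standing behind the tray; origin under its centre. To be left alone.
- ramekin: Small bisque ramekin, 82 mm across, 45 mm high, loose, behind the drying rack; origin under its centre. To be left alone.
- tape_roll: Roll of masking tape lying flat, 80 mm across, 24 mm high, loose, behind the drying rack; origin under its centre. To be left alone.

How it is judged:
At the end, for the whole second after the job is handed in: Tile 1 flat on the rails, within 17 mm of the stop; 2, 3, 4 in turn lapped on the one before by 18 to 41 mm (15 mm sideways), foot on the rails, dots up at the stop end, within 14 mm and 17 degrees of the tray's line; egg cup, ramekin, tape within 20 mm, upright; all at rest (x of tile_1_center in the frame of tray_start between -0.014 and 0.014 m and angle between each of tile_1_center, tile_2_center, tile_3_center, tile_4_center's own z axis and vertical below 0.26 rad and angle between the x axis of each of tile_1_center, tile_2_center, tile_3_center, tile_4_center and the y axis of tray_start, either way round below 0.3 rad and x of tray_start in the frame of tile_1_center above 0.02 m and y of tile_1_center in the frame of tray_start between -0.057 and -0.037 m and z of tile_1_center in the frame of tray_start below 0.008 m and angle between tile_1_center's own x axis and vertical between 1.53 and 1.61 rad and linear speed of each of tile_1, tile_2, tile_3, tile_4 below 0.01 m/s and x of tile_2_center in the frame of tray_start between -0.014 and 0.014 m and x of tray_start in the frame of tile_2_center above 0.02 m and angle between tile_2_center's own x axis and vertical between 1.33 and 1.505 rad and x of tile_1_center in the frame of tile_2_center between 0.039 and 0.062 m and y of tile_1_center in the frame of tile_2_center between -0.015 and 0.015 m and z of tile_2_center in the frame of tray_start between 0.006 and 0.018 m and x of tile_3_center in the frame of tray_start between -0.014 and 0.014 m and x of tray_start in the frame of tile_3_center above 0.02 m and angle between tile_3_center's own x axis and vertical between 1.33 and 1.505 rad and x of tile_2_center in the frame of tile_3_center between 0.039 and 0.062 m and y of tile_2_center in the frame of tile_3_center between -0.015 and 0.015 m and z of tile_3_center in the frame of tray_start between 0.006 and 0.018 m and x of tile_4_center in the frame of tray_start between -0.014 and 0.014 m and x of tray_start in the frame of tile_4_center above 0.02 m and angle between tile_4_center's own x axis and vertical between 1.33 and 1.505 rad and x of tile_3_center in the frame of tile_4_center between 0.039 and 0.062 m and y of tile_3_center in the frame of tile_4_center between -0.015 and 0.015 m and z of tile_4_center in the frame of tray_start between 0.006 and 0.018 m and distance of each of egg_cup, ramekin, tape_roll from where it was at the start of the episode below 0.02 m and angle between each of egg_cup, ramekin, tape_roll's own z axis and vertical below 0.2 rad); the robot touches nothing.
It also fails if it takes over 120 s, if anything falls off the work surface, if the arm or the gripper's body presses on something with over 40 N, if the wrist force passes 120 N, or if a joint passes its speed limit or range.

## Working session

There is one attempt and no reset: what is moved stays moved. The work goes in short steps, Python scripts to look and compute and a tool call to move; the robot and the scene stay as the last step left them, time stands still between calls to the robot, and variables do not carry over. Pictures are saved under pics/ and viewed, at most 14 in all, crops included, and the job is handed in when it is done.

Besides the shell and the picture viewer there is one more tool, called after "Call:" as a command line: name --argument value ..., lists and objects as JSON in quotes. drive_tool: Moves the arm, as the interface text tells. Its arguments: {"type":"object","properties":{"deltas":{"type":"array","items":{"type":"array"}},"grip":{"type":"number"},"force":{"type":"number"}},"required":["deltas"]}

```bash
mkdir -p pics
python3 - <<'E'
from rig import *
import cv2,numpy as np
s=sense();print(s['clock'],s['tcp_pos'],s['ee_rot'],hold_point_z)
for n in("top","scene"):
    p=camera_params(n);print(n,p)
    cv2.imwrite(f"pics/{n}0.png",cv2.cvtColor(grab_frame(n),cv2.COLOR_RGB2BGR))
E
```

```text
0.0 [0.22649493 0.5008429  0.23076214] [[-9.11131969e-01  4.12114348e-01 -5.46091393e-04]
 [ 4.12114703e-01  9.11131395e-01 -1.02605468e-03]
 [ 7.47091571e-05 -1.15992351e-03 -9.99999324e-01]] 0.0187
top {'camera_matrix': array([[473.23170342,   0.        , 257.12651438],
       [  0.        , 473.23170342, 187.48720401],
       [  0.        ,   0.        ,   1.        ]]), 'position': array([0.38708797, 0.03296793, 1.60458124]), 'rotation': array([[-0.02220373,  0.99475611, -0.09983628],
       [-0.99971085, -0.02116982,  0.01140374],
       [ 0.00923043,  0.10006062,  0.99493853]])}
scene {'camera_matrix': array([[426.97245941,   0.        , 255.99739015],
       [  0.        , 426.97245941, 197.39764873],
       [  0.        ,   0.        ,   1.        ]]), 'position': array([-0.12048166, -0.40252328,  0.91741266]), 'rotation': array([[ 5.45727916e-01,  6.24445077e-01, -5.58792795e-01],
       [-8.37962379e-01,  4.06431150e-01, -3.64187824e-01],
       [-3.04495591e-04,  6.66994803e-01,  7.45062307e-01]])}
```

View pics/top0.png

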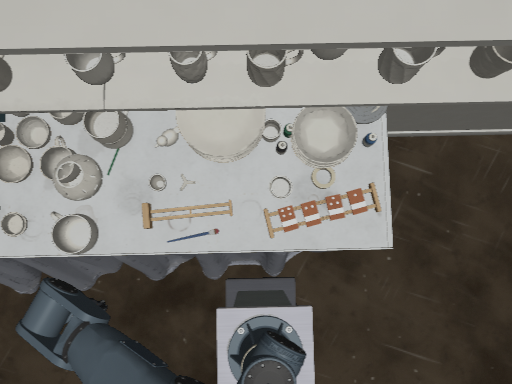

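View pics/scene0.png

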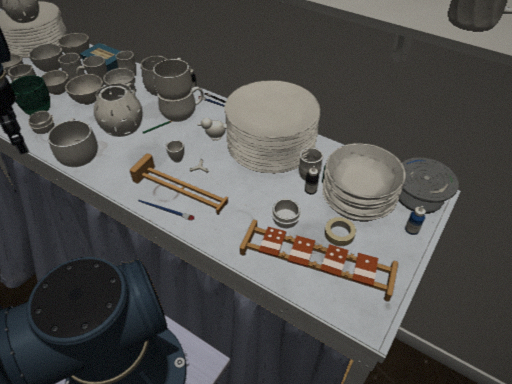

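The top view shows the tray with its stop at about (147,215) and its lip at (231,208). The rack is at (268–380, 190–235) with red tiles near (290,218), (311,213), (334,207) and (357,202). I'll measure these next and magnify the rack.

```bash
cat > h.py <<'E'
from rig import *
import cv2,numpy as np
def ray(p,u,v,z):
    K=p["camera_matrix"];d=p["rotation"]@np.array([(u-K[0,2])/K[0,0],-(v-K[1,2])/K[1,1],-1.])
    o=p["position"];return o+d*(z-o[2])/d[2]
def blobs(m,amin):
    c,_=cv2.findContours(m,cv2.RETR_EXTERNAL,cv2.CHAIN_APPROX_NONE)
    return [k for k in c if cv2.contourArea(k)>amin]
def rect(p,c,z):
    """min-area rectangle of a contour, cast on plane z: centre, size, long-axis angle"""
    q=np.array([ray(p,u,v,z)[:2] for u,v in c[:,0,:]+0.0],np.float32)
    r=cv2.minAreaRect(q);b=cv2.boxPoints(r);e=b[1]-b[0],b[2]-b[1]
    l=max(e,key=np.linalg.norm);a=np.degrees(np.arctan2(l[1],l[0]))%180
    return np.round(r[0],4),np.round(sorted(r[1]),4),round(float(a),1)
def hsv(im):return cv2.cvtColor(im,cv2.COLOR_RGB2HSV)
E
python3 - <<'E'
from h import *
p=camera_params("top");im=cv2.cvtColor(cv2.imread("pics/top0.png"),cv2.COLOR_BGR2RGB);H=hsv(im)
print(H[208,190],H[226,289],H[222,268],H[215,147])
red=((H[...,0]<9)|(H[...,0]>174))&(H[...,1]>110)
for c in blobs(red.astype('uint8')*255,20): print("red",rect(p,c,.038))
o=(H[...,0]>=9)&(H[...,0]<22)&(H[...,1]>90)
k=np.ones((3,3),np.uint8)
for c in blobs(o.astype('uint8')*255,15): print("wood",cv2.boundingRect(c),rect(p,c,.024),rect(p,c,.055)[0])
cr=im[170:250,130:390];cv2.imwrite("pics/crop0.png",cv2.cvtColor(cv2.resize(cr,None,fx=3,fy=3,interpolation=cv2.INTER_CUBIC),cv2.COLOR_RGB2BGR))
E
```

```text
[ 17  82 175] [ 10 136 144] [ 17  84 174] [ 17  85 168]
wood (191, 350, 26, 34) (array([-0.0319,  0.2009]), array([0.0805, 0.1033]), 179.2) [-0.0237  0.1976]
wood (475, 348, 37, 36) (array([-0.0515, -0.7371]), array([0.1101, 0.1186]), 88.6) [-0.0429 -0.722 ]
wood (463, 278, 24, 19) (array([ 0.2046, -0.6944]), array([0.054 , 0.0696]), 59.5) [ 0.2082 -0.6802]
wood (118, 270, 107, 71) (array([0.1741, 0.314 ]), array([0.1787, 0.3434]), 110.9) [0.1783 0.3085]
wood (500, 254, 12, 15) (array([ 0.2877, -0.8097]), array([0.0265, 0.0569]), 42.6) [ 0.2897 -0.7932]
wood (506, 244, 6, 8) (array([ 0.3277, -0.8204]), array([0.014 , 0.0265]), 14.6) [ 0.3289 -0.8037]
wood (282, 224, 17, 8) (array([ 0.4098, -0.0931]), array([0.0146, 0.055 ]), 105.3) [ 0.4094 -0.0906]
wood (305, 219, 16, 8) (array([ 0.425 , -0.1686]), array([0.0146, 0.052 ]), 104.6) [ 0.4242 -0.1646]
wood (328, 213, 17, 7) (array([ 0.4442, -0.2477]), array([0.015 , 0.0547]), 100.0) [ 0.4431 -0.2422]
wood (352, 206, 16, 9) (array([ 0.4628, -0.3266]), array([0.0146, 0.0533]), 104.6) [ 0.4613 -0.3196]
wood (277, 206, 18, 16) (array([ 0.4577, -0.0804]), array([0.0432, 0.054 ]), 107.1) [ 0.4563 -0.0782]
wood (147, 204, 5, 24) (array([0.4597, 0.3767]), array([0.0091, 0.0777]), 4.8) [0.4583 0.3699]
wood (300, 201, 18, 16) (array([ 0.4726, -0.157 ]), array([0.0429, 0.0546]), 102.8) [ 0.4709 -0.1532]
wood (325, 194, 17, 16) (array([ 0.4923, -0.2396]), array([0.0433, 0.0555]), 100.1) [ 0.4903 -0.2343]
wood (347, 189, 17, 15) (array([ 0.5105, -0.3135]), array([0.0431, 0.0534]), 102.7) [ 0.5081 -0.3067]
wood (369, 183, 10, 29) (array([ 0.5044, -0.374 ]), array([0.01  , 0.0966]), 11.9) [ 0.5021 -0.366 ]
```

View pics/crop0.png

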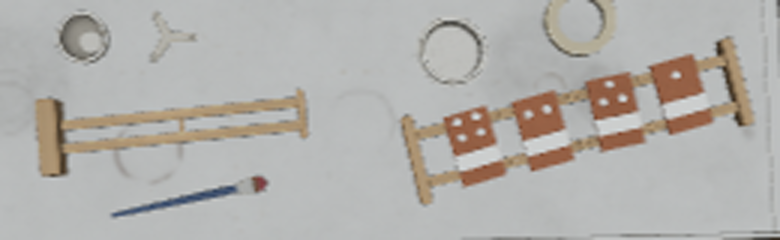

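The order along the rack, left to right in the image, is 4, 2, 3, 1 dots. The tile corners are clear, and so are the tray's stop on the left and lip on the right.

Run:
```python
from h import *
p=camera_params("top");im=cv2.cvtColor(cv2.imread("pics/top0.png"),cv2.COLOR_BGR2RGB);H=hsv(im)
o=((H[...,0]<13)&(H[...,1]>110)).astype('uint8')*255
o[:180]=0;o[245:]=0;o[:,:265]=0
B=blobs(o,15);B.sort(key=lambda c:c[:,0,0].mean())
for i in range(0,len(B)-1,2): print("tile",rect(p,np.vstack(B[i:i+2]),.038))
w=((H[...,0]>=12)&(H[...,0]<24)&(H[...,1]>55)).astype('uint8')*255
m=w.copy();m[:195]=0;m[230:]=0;m[:,:140]=0;m[:,235:]=0
stop=m.copy();stop[:,152:]=0
c=blobs(stop,10);print("stop",rect(p,np.vstack(c),.055))
lip=m.copy();lip[:,:229]=0;print("lip",rect(p,np.vstack(blobs(lip,3)),.027))
for x in range(155,229,8):
    r=np.nonzero(m[:,x])[0]; a=ray(p,x,r.min()-.5,.024);b=ray(p,x,r.max()+.5,.024);print(x,r.min(),r.max(),((a+b)/2)[:2].round(4),np.linalg.norm(a-b).round(4))
for x0,x1 in((262,275),(368,384)):
    q=w.copy();q[:180]=0;q[240:]=0;q[:,:x0]=0;q[:,x1:]=0;print("cheek",rect(p,np.vstack(blobs(q,10)),.038))
print(camera_params("wrist"))
```

```text
tile (array([ 0.4397, -0.0839]), array([0.0482, 0.077 ]), 14.9)
tile (array([ 0.4549, -0.1597]), array([0.0485, 0.0766]), 14.7)
tile (array([ 0.4742, -0.2402]), array([0.0485, 0.0766]), 10.0)
tile (array([ 0.4922, -0.3142]), array([0.0496, 0.0764]), 14.1)
stop (array([0.4589, 0.3769]), array([0.029, 0.083]), 4.5)
lip (array([0.4803, 0.1068]), array([0.0067, 0.0501]), 179.1)
155 210 220 [0.4609 0.357 ] 0.0366
163 209 219 [0.4636 0.3304] 0.0366
171 208 218 [0.4664 0.3038] 0.0367
179 208 217 [0.4675 0.2771] 0.0333
187 207 217 [0.4685 0.2505] 0.0367
195 206 216 [0.4713 0.2238] 0.0367
203 205 215 [0.4741 0.1971] 0.0367
211 204 214 [0.4768 0.1704] 0.0367
219 204 213 [0.4779 0.1437] 0.0334
227 203 213 [0.479 0.117] 0.0368
cheek (array([ 0.4257, -0.0216]), array([0.0331, 0.0922]), 178.6)
cheek (array([ 0.5044, -0.3731]), array([0.0399, 0.0933]), 177.4)
{'camera_matrix': array([[285.13394934,   0.        , 254.35069737],
       [  0.        , 285.13394934, 188.09420559],
       [  0.        ,   0.        ,   1.        ]]), 'position': array([0.15989101, 0.52976895, 0.37424455]), 'rotation': array([[ 4.11831840e-01, -8.74922589e-01, -2.54764597e-01],
       [ 9.11259849e-01,  3.95362897e-01,  1.15298167e-01],
       [-1.52501954e-04, -2.79640204e-01,  9.60104855e-01]])}
```

```bash
cat >> h.py <<'E'
from scipy.spatial.transform import Rotation as Ro
def orient(ydeg,pitch=0):
    """tool down, y axis at world angle ydeg; pitch turns about tool y"""
    a=np.radians(ydeg);y=np.array([np.cos(a),np.sin(a),0]);z=np.array([0,0,-1.])
    return np.c_[np.cross(y,z),y,z]@Ro.from_euler('y',pitch,degrees=True).as_matrix()
def plan(way,step=.05,turn=9.5,start=None):
    """print the rows towards waypoints (pos,R); way entries may end in a step of their own"""
    s=sense();p,R=start or (np.array(s['tcp_pos']),np.array(s['ee_rot']));rows=[]
    for w in way:
        t,T=np.array(w[0]),w[1];st=w[2] if len(w)>2 else step
        n=int(max(np.ceil(np.linalg.norm(t-p)/st),np.ceil(np.degrees(Ro.from_matrix(R.T@T).magnitude())/turn),1))
        for i in range(n,0,-1):
            d=np.round(R.T@(t-p)/i/.4,3);r=np.round(Ro.from_matrix(R.T@T).as_rotvec()/i/(np.pi/4),3)
            rows.append([list(map(float,d)),list(map(float,r))]);p=p+R@d*.4;R=R@Ro.from_rotvec(r*np.pi/4).as_matrix()
        rows.append('|')
    print(str(rows).replace(' ','').replace("'|',","\n").replace(".0,",",").replace(".0]","]"))
    return p,R
E
python3 - <<'E'
from h import *
plan([([.45,.23,.23],orient(4.3))])
E
```

```text
[[[-0.099,-0.048,0],[-0,0,0.17]],[[-0.104,-0.035,0],[-0,0,0.171]],[[-0.108,-0.021,0],[-0,0,0.17]],[[-0.109,-0.006,0],[-0,0,0.171]],[[-0.109,0.009,0.001],[-0,0,0.17]],[[-0.107,0.023,0],[-0,0,0.171]],[[-0.104,0.037,0.001],[-0,0,0.17]],[[-0.097,0.051,0],[-0.001,0.001,0.171]],'|']
```

Call:
drive_tool --deltas '[[[-0.099, -0.048, 0], [0, 0, 0.17]], [[-0.104, -0.035, 0], [0, 0, 0.171]], [[-0.108, -0.021, 0], [0, 0, 0.17]], [[-0.109, -0.006, 0], [0, 0, 0.171]]]' --grip 0.78

```text
clock: 0.6
tcp_pos: [0.339, 0.3644, 0.2311]
ee_rot: [[-0.57, 0.822, -0.0], [0.822, 0.57, -0.0], [-0.0, -0.0, -1.0]]
contact_force: [0.9, 0.3, 0.2]
finger_gap: 0.0667
gripper_force: 0.0
```

Call:
drive_tool --deltas '[[[-0.109, 0.009, 0.001], [0, 0, 0.17]], [[-0.107, 0.023, 0], [0, 0, 0.171]], [[-0.104, 0.037, 0.001], [0, 0, 0.17]], [[-0.097, 0.051, 0], [-0.001, 0.001, 0.171]], [[0, 0, 0], [0, 0, 0]]]'

```text
clock: 1.23
tcp_pos: [0.4512, 0.2284, 0.2302]
ee_rot: [[-0.07, 0.998, 0.0], [0.998, 0.07, 0.0], [0.0, 0.0, -1.0]]
contact_force: [-1.3, 0.9, -0.9]
finger_gap: 0.0666
gripper_force: 0.0
```

Run:
```python
from h import *
import pickle
s=sense();print(s['clock'],s['tcp_pos'],s['ee_rot'][:,1],s['finger_gap'],s['joint_pos'])
p=camera_params("wrist");im=grab_frame("wrist");pickle.dump((p,im),open("w1.pkl","wb"))
cv2.imwrite("pics/w1.png",cv2.cvtColor(im,cv2.COLOR_RGB2BGR))
plan([([.45,-.19,.23],orient(-77.2))])
```

```text
1.225 [0.45119727 0.2284053  0.23017391] [9.97536239e-01 7.01519655e-02 3.93176981e-04] 0.06663454779010027 [3.76370877e-01 2.71354418e-01 1.76550691e+00 3.44155997e-04
 1.10422183e+00 3.06006417e-01]
[[[-0.116,-0.009,-0],[-0,-0,0.201]],[[-0.116,0.01,-0],[-0,-0,0.201]],[[-0.113,0.028,-0],[-0,-0,0.201]],[[-0.107,0.045,-0],[-0,-0,0.201]],[[-0.099,0.062,-0],[-0,-0,0.201]],[[-0.088,0.077,-0],[-0,-0,0.201]],[[-0.075,0.089,-0],[-0,-0,0.201]],[[-0.06,0.1,-0],[-0,-0,0.201]],[[-0.043,0.108,-0],[-0.001,-0,0.201]],'|']
```

View pics/w1.png

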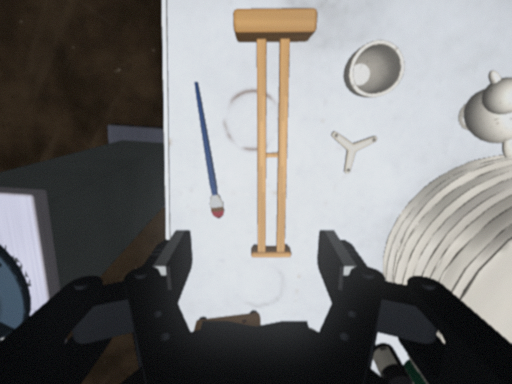

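The wrist view shows the whole tray: the stop at rows 9–41, rails at columns 257–290 and the lip at row 252. I'll measure the tray line while moving on to the rack.

Run:
```python
from h import *
import pickle
p,im=pickle.load(open("w1.pkl","rb"));H=hsv(im)
m=(H[...,0]>8)&(H[...,0]<25)&(H[...,1]>80)
P=[]
for v in range(50,240,10):
    r=np.nonzero(m[v,235:310])[0]+235;a=ray(p,r.min()-.5,v,.024);b=ray(p,r.max()+.5,v,.024);P.append([*((a+b)/2)[:2],np.linalg.norm(a-b)])
P=np.array(P);print(P[:,2].round(4));k=np.polyfit(P[:,1],P[:,0],1);print("line x=",k,"yaw",np.degrees(np.arctan(-k[0])))
print("res",(P[:,0]-np.polyval(k,P[:,1])).round(4))
for u in (245,262,274,284,305): print(u,[(v,*map(int,H[v,u])) for v in (8,9,10,28,30,32,34,36,38,39,40,41,42,43)])
for v,z in((9,.055),(30,.055),(41,.024)):print(v,z,ray(p,272,v,z))
r=np.nonzero(m[235:270,253])[0]+235;print("lip",r.min(),r.max(),ray(p,271,r.min(),.027),ray(p,271,r.max(),.027))
r=np.nonzero(m[15])[0];print("stop w",r.min(),r.max(),ray(p,r.min(),15,.055),ray(p,r.max(),15,.055))
```

```text
[0.0358 0.0361 0.0342 0.0345 0.036  0.034  0.0343 0.0346 0.035  0.0341
 0.0344 0.0348 0.0351 0.0342 0.0345 0.0349 0.0353 0.0343 0.0333]
line x= [-0.07688143  0.48824678] yaw 4.396333078525641
res [-0.0001 -0.      0.0001  0.0002 -0.0002 -0.0001  0.      0.0002  0.0003
 -0.0002 -0.0001  0.0001  0.0002 -0.0003 -0.0002 -0.      0.0001 -0.0004
  0.0004]
245 [(8, 7, 16, 201), (9, 15, 82, 186), (10, 17, 126, 182), (28, 16, 121, 191), (30, 16, 128, 185), (32, 15, 123, 133), (34, 16, 113, 86), (36, 15, 114, 85), (38, 14, 104, 83), (39, 15, 118, 82), (40, 15, 97, 87), (41, 11, 31, 116), (42, 120, 6, 175), (43, 109, 13, 219)]
262 [(8, 10, 33, 179), (9, 16, 98, 179), (10, 16, 124, 183), (28, 16, 119, 191), (30, 16, 128, 184), (32, 15, 129, 127), (34, 15, 115, 84), (36, 15, 106, 84), (38, 16, 112, 128), (39, 15, 112, 173), (40, 16, 114, 197), (41, 17, 116, 202), (42, 16, 115, 201), (43, 17, 112, 202)]
274 [(8, 13, 37, 185), (9, 15, 101, 182), (10, 16, 123, 185), (28, 17, 120, 189), (30, 16, 122, 184), (32, 15, 121, 126), (34, 14, 107, 86), (36, 15, 107, 88), (38, 15, 105, 90), (39, 15, 105, 85),
[... 220 characters left out ...]
 14, 101, 86), (38, 16, 114, 141), (39, 16, 114, 183), (40, 16, 115, 201), (41, 16, 114, 205), (42, 16, 113, 204), (43, 17, 110, 202)]
305 [(8, 12, 59, 161), (9, 16, 113, 169), (10, 17, 119, 187), (28, 16, 115, 188), (30, 15, 119, 176), (32, 14, 114, 112), (34, 16, 94, 87), (36, 13, 92, 94), (38, 15, 99, 88), (39, 15, 90, 91), (40, 14, 48, 112), (41, 12, 8, 154), (42, 110, 8, 195), (43, 108, 12, 215)]
9 0.055 [0.45531523 0.39079462 0.055     ]
30 0.055 [0.4569413  0.37233005 0.055     ]
41 0.024 [0.45911337 0.36855961 0.024     ]
lip 252 255 [0.48034103 0.11005689 0.027     ] [0.48073499 0.10553267 0.027     ]
stop w 0 316 [0.18732383 0.3666361  0.055     ] [0.49918671 0.38865239 0.055     ]
```

Call:
drive_tool --deltas '[[[-0.116, -0.009, 0], [0, 0, 0.201]], [[-0.116, 0.01, 0], [0, 0, 0.201]], [[-0.113, 0.028, 0], [0, 0, 0.201]], [[-0.107, 0.045, 0], [0, 0, 0.201]], [[-0.099, 0.062, 0], [0, 0, 0.201]]]'

```text
clock: 1.9
tcp_pos: [0.4497, -0.003, 0.2303]
ee_rot: [[0.657, 0.754, 0.001], [0.754, -0.657, 0.001], [0.001, -0.0, -1.0]]
contact_force: [1.2, 0.8, -0.0]
finger_gap: 0.0668
gripper_force: 0.0
```

Call:
drive_tool --deltas '[[[-0.088, 0.077, 0], [0, 0, 0.201]], [[-0.075, 0.089, 0], [0, 0, 0.201]], [[-0.06, 0.1, 0], [0, 0, 0.201]], [[-0.043, 0.108, 0], [0, 0, 0.201]], [[0, 0, 0], [0, 0, 0]]]'

```text
clock: 2.52
tcp_pos: [0.4505, -0.1903, 0.2299]
ee_rot: [[0.975, 0.22, 0.0], [0.22, -0.975, 0.001], [0.001, -0.001, -1.0]]
contact_force: [0.7, 0.6, -0.1]
finger_gap: 0.0669
gripper_force: 0.0
```

Run:
```python
from h import *
import pickle
s=sense();print(s['clock'],s['tcp_pos'],s['ee_rot'][:,1])
p=camera_params("wrist");im=grab_frame("wrist");pickle.dump((p,im),open("w2.pkl","wb"))
cv2.imwrite("pics/w2.png",cv2.cvtColor(im,cv2.COLOR_RGB2BGR))
H=hsv(im);o=(((H[...,0]<13)|(H[...,0]>174))&(H[...,1]>110)).astype('uint8')*255
for c in blobs(o,150): print(cv2.boundingRect(c),cv2.contourArea(c),rect(p,c,.038))
```

```text
2.525 [ 0.45046576 -0.19027028  0.2298847 ] [ 2.20484326e-01 -9.75390199e-01 -7.88956559e-04]
(213, 177, 41, 12) 380.5 (array([ 0.4235, -0.1697]), array([0.0138, 0.0486]), 105.1)
(344, 176, 42, 11) 398.0 (array([ 0.4608, -0.3244]), array([0.0126, 0.0499]), 102.8)
(280, 176, 42, 12) 383.5 (array([ 0.4426, -0.2488]), array([0.0138, 0.0498]), 100.8)
(149, 175, 42, 13) 412.0 (array([ 0.4085, -0.0941]), array([0.0142, 0.0503]), 104.8)
(209, 123, 44, 38) 1449.5 (array([ 0.4716, -0.1573]), array([0.0427, 0.0504]), 105.2)
(282, 122, 45, 38) 1463.5 (array([ 0.4912, -0.239 ]), array([0.0424, 0.0505]), 100.4)
(345, 121, 46, 38) 1495.5 (array([ 0.5086, -0.3121]), array([0.0426, 0.0509]), 104.3)
(140, 121, 48, 39) 1497.5 (array([ 0.4561, -0.0808]), array([0.0428, 0.0519]), 105.1)
```

View pics/w2.png

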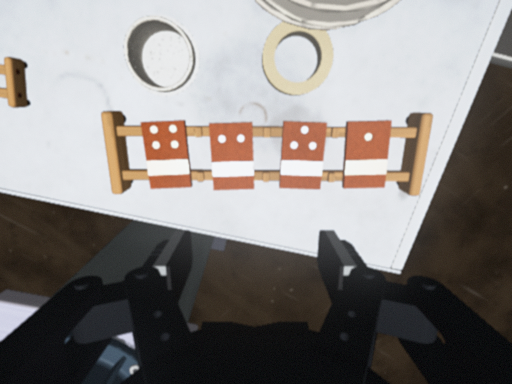

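The wrist view shows the rack with tiles 4, 2, 3, 1 at columns 165, 232, 302 and 367, and a clear path. Both views agree to about 2 mm, so I'll average them. The stop's face is at y≈0.371 on the tray line.

```bash
cat >> h.py <<'E'
TILE={1:(.4913,-.3155,14.1),2:(.4542,-.1609,14.8),3:(.4735,-.2413,10.8),4:(.4389,-.0848,15.1)}
YAW=4.4;S=np.array([.4597,.3713]);U=np.array([-np.sin(np.radians(YAW)),np.cos(np.radians(YAW))])
OFF=.006;G=.022
def pick(k,start=None):
    x,y,a=TILE[k];R=orient(a-90);t=np.array([x,y,.034])-R@[OFF,0,-G]
    up=t+[0,0,.06];print("pick",k)
    return plan([(up,R),(t,R,.02)],start=start)
def place(k,along,h,pitch,start=None):
    """after grasp: lift, carry, lower; tile centre h above rails, along from the stop"""
    s=sense();p,R0=start or (np.array(s['tcp_pos']),np.array(s['ee_rot']))
    R=orient(YAW,pitch);c=np.r_[S-U*along,.024+h];t=c-R@[OFF,0,-G];print("place",k,c,t)
    return plan([(p+[0,0,.1],R0,.04),(t+[0,0,.1],R),(t+[0,0,.035],R),(t,R,.012)],start=(p,R0))
E
python3 - <<'E'
from h import *
e=pick(1);place(1,.046,.0045,0,e)
E
```

```text
pick 1
[[[0.003,0.066,0.079],[-0,-0,-0.005]],[[0.002,0.067,0.079],[-0,-0,-0.005]],[[0.002,0.066,0.079],[-0.001,-0,-0.005]],[[0.002,0.067,0.079],[-0,-0,-0.006]],[[0.002,0.066,0.078],[-0.001,-0.001,-0.005]],
[[0,0,0.038],[0,0,-0]],[[0,0,0.037],[0,0,-0]],[[0,0,0.038],[0,0,-0]],[[0,0,0.037],[0,0,-0]],'|']
place 1 [0.46322908 0.32543557 0.0285    ] [0.46368939 0.31945326 0.0065    ]
[[[-0,0,-0.083],[0,0,0]],[[-0,0,-0.083],[0,0,0]],[[-0,0,-0.084],[0,0,0]],
[[0.026,-0.12,0.001],[-0,0,-0.137]],[[0.038,-0.116,0.001],[-0,0,-0.137]],[[0.051,-0.111,0.001],[-0,0,-0.137]],[[0.062,-0.105,0.001],[-0,0,-0.137]],[[0.073,-0.098,0.001],[-0,0,-0.137]],[[0.084,-0.09,0.001],[-0,0,-0.137]],[[0.093,-0.08,0.001],[-0,0,-0.138]],[[0.101,-0.07,0.001],[-0,0,-0.137]],[[0.108,-0.058,0.001],[-0,0,-0.138]],[[0.113,-0.047,0.001],[-0,0,-0.137]],[[0.117,-0.034,0.001],[-0,0,-0.138]],[[0.121,-0.021,0.001],[-0,0,-0.137]],[[0.122,-0.008,0.002],[-0,0,-0.138]],
[[0,-0,0.081],[-0,0,0]],[[0,-0,0.081],[-0,0,0]],
[[0,-0,0.029],[-0,0,0]],[[0,-0,0.029],[-0,0,0]],[[0,-0,0.03],[-0,0,0]],'|']
```

Call:
drive_tool --deltas '[[[0.003, 0.066, 0.079], [0, 0, -0.005]], [[0.002, 0.067, 0.079], [0, 0, -0.005]], [[0.002, 0.066, 0.079], [0, 0, -0.005]], [[0.002, 0.067, 0.079], [0, 0, -0.006]], [[0.002, 0.066, 0.078], [0, 0, -0.005]]]'

```text
clock: 3.2
tcp_pos: [0.4864, -0.3159, 0.0714]
ee_rot: [[0.969, 0.247, 0.0], [0.247, -0.969, 0.001], [0.001, -0.001, -1.0]]
contact_force: [0.3, 0.1, 0.2]
finger_gap: 0.0664
gripper_force: 0.0
```

Call:
drive_tool --deltas '[[[0, 0, 0.038], [0, 0, 0]], [[0, 0, 0.037], [0, 0, 0]], [[0, 0, 0.038], [0, 0, 0]], [[0, 0, 0.037], [0, 0, 0]], [[0, 0, 0], [0, 0, 0]]]'

```text
clock: 3.82
tcp_pos: [0.4851, -0.3165, 0.0115]
ee_rot: [[0.97, 0.243, -0.001], [0.243, -0.97, 0.002], [-0.0, -0.002, -1.0]]
contact_force: [-1.0, -0.2, 0.5]
finger_gap: 0.0663
gripper_force: 0.0
```

Call:
drive_tool --deltas '[[[0, 0, 0], [0, 0, 0]], [[0, 0, 0], [0, 0, 0]], [[0, 0, 0], [0, 0, 0]], [[0, 0, 0], [0, 0, 0]]]' --grip 0.3 --force 30

```text
clock: 4.32
tcp_pos: [0.4858, -0.3173, 0.013]
ee_rot: [[0.97, 0.243, 0.001], [0.243, -0.97, 0.0], [0.001, 0.0, -1.0]]
contact_force: [-1.4, 0.2, 7.2]
finger_gap: 0.0492
gripper_force: 31.7
```

Gripped, with a gap of 49 mm. Next I lift and carry.

Call:
drive_tool --deltas '[[[0, 0, -0.083], [0, 0, 0]], [[0, 0, -0.083], [0, 0, 0]], [[0, 0, -0.084], [0, 0, 0]], [[0.026, -0.12, 0.001], [0, 0, -0.137]], [[0.038, -0.116, 0.001], [0, 0, -0.137]]]'

```text
clock: 4.95
tcp_pos: [0.4819, -0.2183, 0.112]
ee_rot: [[0.895, 0.446, 0.001], [0.446, -0.895, 0.001], [0.001, -0.0, -1.0]]
contact_force: [0.6, 0.1, -0.7]
finger_gap: 0.0496
gripper_force: 31.7
```

Call:
drive_tool --deltas '[[[0.051, -0.111, 0.001], [0, 0, -0.137]], [[0.062, -0.105, 0.001], [0, 0, -0.137]], [[0.073, -0.098, 0.001], [0, 0, -0.137]], [[0.084, -0.09, 0.001], [0, 0, -0.137]], [[0.093, -0.08, 0.001], [0, 0, -0.138]]]'

```text
clock: 5.58
tcp_pos: [0.4739, 0.0269, 0.11]
ee_rot: [[0.538, 0.843, 0.001], [0.843, -0.538, 0.001], [0.001, 0.0, -1.0]]
contact_force: [1.1, -0.3, -0.6]
finger_gap: 0.049
gripper_force: 31.7
```

Call:
drive_tool --deltas '[[[0.101, -0.07, 0.001], [0, 0, -0.137]], [[0.108, -0.058, 0.001], [0, 0, -0.138]], [[0.113, -0.047, 0.001], [0, 0, -0.137]], [[0.117, -0.034, 0.001], [0, 0, -0.138]], [[0.121, -0.021, 0.001], [0, 0, -0.137]]]'

```text
clock: 6.2
tcp_pos: [0.4656, 0.2719, 0.1081]
ee_rot: [[0.029, 1.0, 0.001], [1.0, -0.029, 0.001], [0.001, 0.001, -1.0]]
contact_force: [1.3, -0.4, -0.7]
finger_gap: 0.0491
gripper_force: 31.7
```

Call:
drive_tool --deltas '[[[0.122, -0.008, 0.002], [0, 0, -0.138]], [[0, 0, 0], [0, 0, 0]], [[0, 0, 0], [0, 0, 0]]]'

```text
clock: 6.58
tcp_pos: [0.464, 0.3188, 0.1071]
ee_rot: [[-0.076, 0.997, -0.0], [0.997, 0.076, 0.0], [0.0, -0.0, -1.0]]
contact_force: [0.3, -0.1, 0.3]
finger_gap: 0.0494
gripper_force: 31.7
```

Run:
```python
from h import *
im=grab_frame("wrist");cv2.imwrite("pics/w3.png",cv2.cvtColor(im,cv2.COLOR_RGB2BGR))
s=sense();print(s['clock'],s['tcp_pos'],s['finger_gap'])
t=[.46369,.31945,.0065]
plan([(np.array(t)+[0,0,.035],orient(YAW)),(t,orient(YAW),.012)])
```

```text
6.625 [0.46420494 0.31834303 0.1071883 ] 0.04916927505697115
[[[0.001,-0.001,0.082],[0,-0,-0.001]],[[0.002,-0,0.082],[0,-0,-0.001]],
[[-0,-0,0.029],[0,-0,-0]],[[-0,-0,0.029],[0,-0,-0]],[[-0,-0,0.03],[0,-0,-0]],'|']
```

View pics/w3.png

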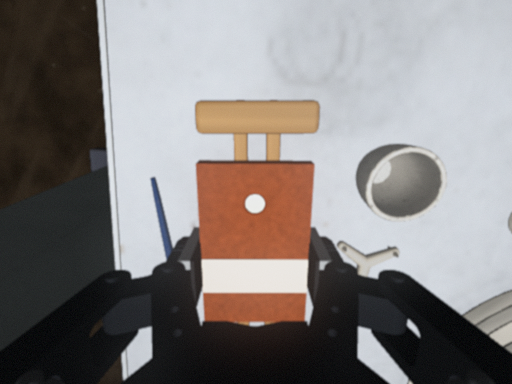

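The tile is held straight and centred on the tray (stop rows 100–132, tile end at row 161). I'll lower it and release.

Call:
drive_tool --deltas '[[[0.001, 0, 0.082], [0, 0, -0.001]], [[0.002, 0, 0.082], [0, 0, -0.001]], [[0, 0, 0.029], [0, 0, 0]], [[0, 0, 0.029], [0, 0, 0]], [[0, 0, 0.027], [0, 0, 0]]]'

```text
clock: 7.25
tcp_pos: [0.4649, 0.3205, 0.008]
ee_rot: [[-0.077, 0.997, 0.002], [0.997, 0.077, 0.001], [0.001, 0.002, -1.0]]
contact_force: [0.1, 0.4, -0.4]
finger_gap: 0.0494
gripper_force: 31.6
```

Call:
drive_tool --deltas '[[[0, 0, 0], [0, 0, 0]], [[0, 0, 0], [0, 0, 0]], [[0, 0, 0], [0, 0, 0]]]'

```text
clock: 7.62
tcp_pos: [0.4644, 0.3205, 0.0081]
ee_rot: [[-0.078, 0.997, 0.001], [0.997, 0.078, 0.001], [0.001, 0.001, -1.0]]
contact_force: [-0.9, 0.0, -0.4]
finger_gap: 0.0495
gripper_force: 31.7
```

Run:
```python
from h import *
s=sense();print(s['tcp_pos'],s['contact_force'],s['ee_rot'])
p=camera_params("wrist");im=grab_frame("wrist");H=hsv(im)
o=(((H[...,0]<13)|(H[...,0]>174))&(H[...,1]>110)).astype('uint8')*255
for c in blobs(o,150):
    b=cv2.boundingRect(c);print(b,ray(p,b[0]+b[2]/2,b[1]-.5,.0325))
m=((H[...,0]>8)&(H[...,0]<25)&(H[...,1]>80));r=np.nonzero(m[:,256])[0];print(r)
```

```text
[0.46441654 0.32054511 0.00811656] [-0.94235027  0.02648253 -0.39382925] [[-0.07783646  0.99696556  0.00107564]
 [ 0.99696562  0.07783527  0.00110475]
 [ 0.00101768  0.00115837 -0.99999881]]
(204, 294, 102, 30) [0.46431253 0.30320044 0.0325    ]
(197, 165, 117, 94) [0.45948972 0.36691744 0.0325    ]
[102 103 104 105 106 107 108 109 110 111 112 113 114 115 116 117 118 119
 120 121 122 123 124 125 126 127 128 129 130 131 132 133 134 135 136 137
 138 139 140 141 142 143 144 145 146 147 148 149 150 151 152 153 154 155
 156 157 158 159 160 161 162 163 164 165 166 167 168 169 170 171 172 173
 174 175 176 177 178 179 180 181 182 183 184 185 186 187 188 189 190 191
 192 215 216 217 218 219 221 222 223 224 225 226 227 228 229 230 231 232
 233 234 235 236 237 240 241 242 243 244 245 246 248 249 250 251 252 253
 254 256 258 294 296 297 298 299 300 301 302 303 304 305 307 311 312 313
 315 316 317 318 319 320 328 329 339 343 345 348 349 356 360]
```

Call:
drive_tool --deltas '[[[0, 0, 0.003], [0, 0, 0]], [[0, 0, 0.002], [0, 0, 0]], [[0, 0, 0], [0, 0, 0]]]'

```text
clock: 8.05
tcp_pos: [0.4644, 0.3206, 0.0069]
ee_rot: [[-0.078, 0.997, 0.001], [0.997, 0.078, 0.001], [0.001, 0.001, -1.0]]
contact_force: [-4.1, -3.2, 14.4]
finger_gap: 0.0494
gripper_force: 33.1
```

Call:
drive_tool --deltas '[[[0, 0, 0], [0, 0, 0]], [[0, 0, 0], [0, 0, 0]], [[0, 0, 0], [0, 0, 0]]]' --grip 0.78

```text
clock: 8.43
tcp_pos: [0.4642, 0.3204, 0.0056]
ee_rot: [[-0.078, 0.997, 0.0], [0.997, 0.078, 0.001], [0.001, 0.001, -1.0]]
contact_force: [-0.2, 0.0, 0.1]
finger_gap: 0.0664
gripper_force: 0.0
```

Call:
drive_tool --deltas '[[[0, 0, -0.06], [0, 0, 0]], [[0, 0, -0.1], [0, 0, 0]], [[-0.03, 0, -0.1], [0, 0, 0]], [[-0.06, 0, 0], [0, 0, 0]], [[0, 0, 0], [0, 0, 0]]]'

```text
clock: 9.05
tcp_pos: [0.4671, 0.2836, 0.11]
ee_rot: [[-0.076, 0.997, 0.001], [0.997, 0.076, 0.001], [0.001, 0.001, -1.0]]
contact_force: [-0.6, 0.8, -0.6]
finger_gap: 0.0667
gripper_force: 0.0
```

```bash
cat >> h.py <<'E'
def look(name):
    p=camera_params("wrist");im=grab_frame("wrist");H=hsv(im)
    cv2.imwrite(f"pics/{name}.png",cv2.cvtColor(im,cv2.COLOR_RGB2BGR))
    o=(((H[...,0]<13)|(H[...,0]>174))&(H[...,1]>110)).astype('uint8')*255
    for c in blobs(o,150):
        q=rect(p,c,.032);d=q[0]-S;print(cv2.boundingRect(c),q,"tray x,y",(d@[U[1],-U[0]]).round(4),(d@U).round(4))
E
python3 - <<'E'
from h import *
s=sense();print(s['clock'],s['tcp_pos'])
look("w4")
e=pick(2);place(2,.096,.0112,9.2,e)
E
```

```text
9.05 [0.46709344 0.28360608 0.1099621 ]
(224, 172, 61, 20) (array([0.4644, 0.2953]), array([0.0158, 0.0482]), 4.4) tray x,y -0.0011 -0.0761
(222, 86, 66, 61) (array([0.4607, 0.3457]), array([0.0439, 0.0487]), 4.4) tray x,y -0.001 -0.0256
pick 2
[[[-0.123,-0.015,0.01],[-0,-0,0.197]],[[-0.124,0.005,0.01],[-0,-0,0.196]],[[-0.122,0.023,0.01],[-0,-0,0.197]],[[-0.117,0.042,0.011],[-0,-0,0.196]],[[-0.109,0.06,0.01],[-0,-0,0.197]],[[-0.099,0.076,0.011],[-0,-0,0.196]],[[-0.086,0.09,0.01],[-0,-0,0.197]],[[-0.071,0.102,0.011],[-0,-0,0.196]],[[-0.055,0.111,0.01],[-0.001,-0.001,0.197]],
[[0,-0,0.038],[0,0,-0]],[[0,-0,0.037],[0,0,-0]],[[0,-0,0.038],[0,0,-0]],[[0,-0,0.037],[0,0,-0]],'|']
place 2 [0.46706503 0.27558294 0.0352    ] [0.46724957 0.27318459 0.01252372]
[[[-0,0,-0.083],[0,0,0]],[[-0,0,-0.083],[0,0,0]],[[-0,0,-0.084],[0,0,0]],
[[0.036,-0.116,-0],[0.016,0.019,-0.196]],[[0.053,-0.109,0.002],[0.016,0.019,-0.196]],[[0.069,-0.099,0.004],[0.016,0.019,-0.196]],[[0.084,-0.087,0.006],[0.016,0.019,-0.196]],[[0.096,-0.074,0.009],[0.016,0.019,-0.196]],[[0.106,-0.058,0.011],[0.016,0.019,-0.196]],[[0.113,-0.041,0.014],[0.016,0.019,-0.196]],[[0.118,-0.022,0.015],[0.015,0.018,-0.196]],[[0.12,-0.004,0.018],[0.016,0.019,-0.197]],
[[-0.013,-0,0.08],[-0,-0,0]],[[-0.013,-0,0.08],[-0,-0,0]],
[[-0.005,-0,0.029],[-0,-0,0]],[[-0.005,-0,0.029],[-0,-0,0]],[[-0.004,-0,0.029],[-0,-0,0]],'|']
```

Call:
drive_tool --deltas '[[[-0.123, -0.015, 0.01], [0, 0, 0.197]], [[-0.124, 0.005, 0.01], [0, 0, 0.196]], [[-0.122, 0.023, 0.01], [0, 0, 0.197]], [[-0.117, 0.042, 0.011], [0, 0, 0.196]], [[-0.109, 0.06, 0.01], [0, 0, 0.197]]]'

```text
clock: 9.72
tcp_pos: [0.4569, 0.0354, 0.0886]
ee_rot: [[0.643, 0.766, 0.0], [0.766, -0.643, 0.001], [0.001, -0.001, -1.0]]
contact_force: [0.9, 0.1, 0.3]
finger_gap: 0.0669
gripper_force: 0.0
```

Call:
drive_tool --deltas '[[[-0.099, 0.076, 0.011], [0, 0, 0.196]], [[-0.086, 0.09, 0.01], [0, 0, 0.197]], [[-0.071, 0.102, 0.011], [0, 0, 0.196]], [[-0.055, 0.111, 0.01], [0, 0, 0.197]], [[0, 0, 0], [0, 0, 0]]]'

```text
clock: 10.35
tcp_pos: [0.449, -0.1645, 0.0715]
ee_rot: [[0.968, 0.252, 0.0], [0.252, -0.968, 0.001], [0.001, -0.001, -1.0]]
contact_force: [-0.5, -0.1, -1.0]
finger_gap: 0.0666
gripper_force: 0.0
```

Run:
```python
from h import *
s=sense();print(s['clock'],s['tcp_pos'],s['ee_rot'][:,1])
pick(2)
```

```text
10.35 [ 0.44896636 -0.16446986  0.07149226] [ 2.51692198e-01 -9.67806959e-01 -8.53254438e-04]
pick 2
[[[-0,-0.005,-0.001],[-0.001,-0.001,-0.005]],
[[-0,-0,0.05],[-0,0,0]],[[-0,-0,0.05],[-0,0,0]],[[-0,-0,0.05],[-0,0,0]],'|']
```

Call:
drive_tool --deltas '[[[0, -0.005, 0], [0, 0, -0.005]], [[0, 0, 0.05], [0, 0, 0]], [[0, 0, 0.05], [0, 0, 0]], [[0, 0, 0.05], [0, 0, 0]], [[0, 0, 0], [0, 0, 0]]]'

```text
clock: 10.98
tcp_pos: [0.4495, -0.1589, 0.0114]
ee_rot: [[0.965, 0.263, 0.002], [0.263, -0.965, 0.001], [0.002, -0.0, -1.0]]
contact_force: [5.8, 1.4, -5.0]
finger_gap: 0.0666
gripper_force: 2.9
```

Call:
drive_tool --deltas '[[[0, 0, 0], [0, 0, 0]], [[0, 0, 0], [0, 0, 0]], [[0, 0, 0], [0, 0, 0]], [[0, 0, 0], [0, 0, 0]]]' --grip 0.3 --force 30

```text
clock: 11.48
tcp_pos: [0.4491, -0.1591, 0.0124]
ee_rot: [[0.965, 0.262, 0.002], [0.262, -0.965, 0.001], [0.002, -0.001, -1.0]]
contact_force: [5.3, 7.1, 0.6]
finger_gap: 0.0497
gripper_force: 32.8
```

Call:
drive_tool --deltas '[[[0, 0, -0.083], [0, 0, 0]], [[0, 0, -0.083], [0, 0, 0]], [[0, 0, -0.084], [0, 0, 0]], [[0.036, -0.116, 0], [0.016, 0.019, -0.196]], [[0.053, -0.109, 0.002], [0.016, 0.019, -0.196]]]'

```text
clock: 12.1
tcp_pos: [0.4515, -0.0616, 0.1126]
ee_rot: [[0.838, 0.546, 0.018], [0.545, -0.838, 0.036], [0.035, -0.021, -0.999]]
contact_force: [0.4, 0.3, -1.6]
finger_gap: 0.0489
gripper_force: 39.0
```

Call:
drive_tool --deltas '[[[0.069, -0.099, 0.004], [0.016, 0.019, -0.196]], [[0.084, -0.087, 0.006], [0.016, 0.019, -0.196]], [[0.096, -0.074, 0.009], [0.016, 0.019, -0.196]], [[0.106, -0.058, 0.011], [0.016, 0.019, -0.196]], [[0.113, -0.041, 0.014], [0.016, 0.019, -0.196]]]'

```text
clock: 12.72
tcp_pos: [0.46, 0.1809, 0.1128]
ee_rot: [[0.219, 0.976, 0.008], [0.967, -0.218, 0.131], [0.129, -0.021, -0.991]]
contact_force: [0.7, -1.4, -0.1]
finger_gap: 0.0492
gripper_force: 39.0
```

Call:
drive_tool --deltas '[[[0.118, -0.022, 0.015], [0.015, 0.018, -0.196]], [[0.12, -0.004, 0.018], [0.016, 0.019, -0.197]], [[0, 0, 0], [0, 0, 0]], [[0, 0, 0], [0, 0, 0]]]'

```text
clock: 13.22
tcp_pos: [0.4642, 0.2754, 0.1127]
ee_rot: [[-0.081, 0.997, -0.014], [0.984, 0.082, 0.16], [0.16, -0.001, -0.987]]
contact_force: [0.1, 0.4, 0.4]
finger_gap: 0.0495
gripper_force: 39.0
```

```bash
cat >> h.py <<'E'
def lower(along,h,pitch,name):
    s=sense();p=np.array(s['tcp_pos']);A=np.array(s['ee_rot']);print(s['clock'],p,A[:,0],s['finger_gap'])
    c=p+A@[OFF,0,-G];cam=camera_params("wrist");im=grab_frame("wrist");H=hsv(im)
    cv2.imwrite(f"pics/{name}.png",cv2.cvtColor(im,cv2.COLOR_RGB2BGR))
    o=(((H[...,0]<13)|(H[...,0]>174))&(H[...,1]>110)).astype('uint8')*255
    for b in blobs(o,300): # held tile: rays met with its top plane, in the tool frame
        q=[]
        for u,v in b[:,0,:]:
            d=ray(cam,u,v,0)-cam["position"];n=A[:,2];P=p+A@[0,0,-G-.004]
            q.append(A.T@(cam["position"]+d*(n@(P-cam["position"]))/(n@d)-p))
        q=np.array(q);print("in tool x",q[:,0].min().round(4),q[:,0].max().round(4),"y",q[:,1].min().round(4),q[:,1].max().round(4))
    R=orient(YAW,pitch);c=np.r_[S-U*along,.024+h];t=c-R@[OFF,0,-G]
    plan([(t+[0,0,.035],R),(t,R,.012)])
E
python3 - <<'E'
from h import *
lower(.096,.0112,9.2,"w5")
E
```

```text
13.225 [0.464171   0.27540749 0.1126553 ] [-0.08107956  0.98373014  0.16031567] 0.049498439878442164
in tool x -0.035 -0.018 y -0.0266 0.0226
in tool x 0.0011 0.0465 y -0.0269 0.0235
in tool x 0.0528 0.0752 y -0.0121 0.013
[[[-0.016,0.003,0.08],[-0.001,-0,0.003]],[[-0.015,0.004,0.08],[-0,-0.001,0.003]],
[[-0.005,-0,0.029],[-0,0,-0]],[[-0.005,-0,0.029],[-0,0,-0]],[[-0.004,-0,0.029],[-0,0,-0]],'|']
```

View pics/w5.png

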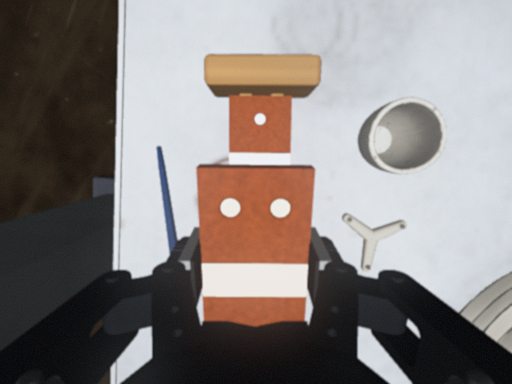

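The tile is held straight (end row 166), with tile 1 neatly under the stop ahead of it. I'll lower it with the small correction.

Call:
drive_tool --deltas '[[[-0.016, 0.003, 0.08], [-0.001, 0, 0.003]], [[-0.015, 0.004, 0.08], [0, -0.001, 0.003]], [[-0.005, 0, 0.029], [0, 0, 0]], [[0, 0, 0], [0, 0, 0]], [[0, 0, 0], [0, 0, 0]]]'

```text
clock: 13.9
tcp_pos: [0.4687, 0.2737, 0.0372]
ee_rot: [[-0.076, 0.997, -0.01], [0.984, 0.077, 0.16], [0.161, 0.002, -0.987]]
contact_force: [0.2, -0.4, -0.2]
finger_gap: 0.0496
gripper_force: 39.0
```

Run:
```python
from h import *
lower(.096,.0112,9.2,"w6")
```

```text
13.9 [0.46866945 0.27368634 0.03717532] [-0.07603008  0.98407346  0.16068248] 0.049564037861029885
in tool x -0.035 -0.018 y -0.0267 0.0227
in tool x 0.001 0.0464 y -0.0269 0.0235
in tool x 0.0544 0.0871 y -0.0206 0.0165
[[[0.003,-0.004,-0.026],[0.003,-0.001,0.001]],
[[-0.005,0,0.029],[-0,-0,-0]],[[-0.005,0,0.029],[-0,-0,-0]],[[-0.004,0,0.029],[-0,-0,-0]],'|']
```

Call:
drive_tool --deltas '[[[-0.004, -0.002, 0.026], [0, 0, 0]], [[-0.004, -0.001, 0.026], [0, 0, 0]], [[-0.002, 0, 0.01], [0, 0, 0]], [[0, 0, 0], [0, 0, 0]], [[0, 0, 0], [0, 0, 0]]]'

```text
clock: 14.58
tcp_pos: [0.4663, 0.2735, 0.0114]
ee_rot: [[-0.076, 0.997, -0.013], [0.984, 0.077, 0.16], [0.16, -0.001, -0.987]]
contact_force: [-7.2, -4.1, 16.2]
finger_gap: 0.0493
gripper_force: 40.7
```

Call:
drive_tool --deltas '[[[0, 0, 0], [0, 0, 0]], [[0, 0, 0], [0, 0, 0]], [[0, 0, 0], [0, 0, 0]]]' --grip 0.78

```text
clock: 14.95
tcp_pos: [0.4669, 0.2735, 0.0107]
ee_rot: [[-0.076, 0.997, -0.012], [0.984, 0.077, 0.16], [0.16, 0.0, -0.987]]
contact_force: [-0.8, 1.1, -0.4]
finger_gap: 0.0667
gripper_force: 0.0
```

Call:
drive_tool --deltas '[[[0, 0, -0.06], [0, -0.05, 0]], [[0, 0, -0.1], [0, -0.1, 0]], [[-0.03, 0, -0.1], [0, -0.055, 0]], [[-0.06, 0, 0], [0, 0, 0]], [[0, 0, 0], [0, 0, 0]]]'

```text
clock: 15.58
tcp_pos: [0.4705, 0.2266, 0.114]
ee_rot: [[-0.076, 0.997, 0.001], [0.997, 0.076, 0.0], [-0.0, 0.001, -1.0]]
contact_force: [0.3, 0.0, -0.6]
finger_gap: 0.0668
gripper_force: 0.0
```

Run:
```python
from h import *
s=sense();print(s['clock'],s['tcp_pos'])
look("w7")
S_=np.array([.46,-.19,.16])
plan([(S_,orient(-77.2))])
```

```text
15.575 [0.47047282 0.22656921 0.11396218]
(224, 165, 60, 20) (array([0.4669, 0.2429]), array([0.0153, 0.0481]), 3.1) tray x,y -0.0027 -0.1286
(219, 79, 70, 63) (array([0.463 , 0.2926]), array([0.0453, 0.0518]), 3.6) tray x,y -0.0027 -0.0787
(219, 0, 75, 68) (array([0.4608, 0.3452]), array([0.0429, 0.0512]), 4.4) tray x,y -0.0009 -0.0261
[[[-0.115,-0.012,-0.013],[0,-0,0.201]],[[-0.116,0.007,-0.013],[0,-0,0.201]],[[-0.113,0.025,-0.013],[0,-0,0.201]],[[-0.108,0.042,-0.013],[0,-0,0.202]],[[-0.1,0.059,-0.013],[0,-0,0.201]],[[-0.089,0.074,-0.013],[0,-0,0.202]],[[-0.077,0.087,-0.013],[0,-0,0.201]],[[-0.062,0.098,-0.012],[0,-0,0.202]],[[-0.046,0.106,-0.013],[0,-0,0.201]],'|']
```

View pics/w7.png

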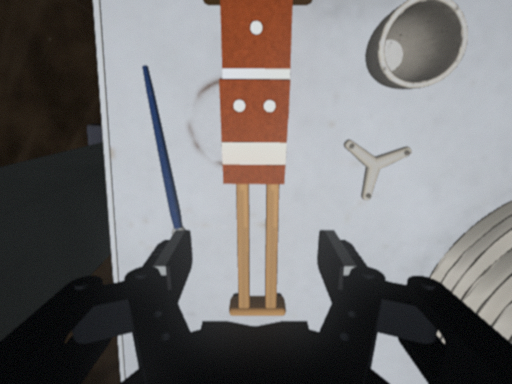

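Tile 2 lies on tile 1 and in line: two dots at row 105, tile 1's stripe visible at row 74. I'll re-check the rack, since a finger touched something there.

Call:
drive_tool --deltas '[[[-0.115, -0.012, -0.013], [0, 0, 0.201]], [[-0.116, 0.007, -0.013], [0, 0, 0.201]], [[-0.113, 0.025, -0.013], [0, 0, 0.201]], [[-0.108, 0.042, -0.013], [0, 0, 0.202]], [[-0.1, 0.059, -0.013], [0, 0, 0.201]]]'

```text
clock: 16.25
tcp_pos: [0.465, -0.0054, 0.1396]
ee_rot: [[0.658, 0.753, -0.0], [0.753, -0.658, 0.0], [0.0, -0.0, -1.0]]
contact_force: [1.0, -0.2, -0.1]
finger_gap: 0.0668
gripper_force: 0.0
```

Call:
drive_tool --deltas '[[[-0.089, 0.074, -0.013], [0, 0, 0.202]], [[-0.077, 0.087, -0.013], [0, 0, 0.201]], [[-0.062, 0.098, -0.012], [0, 0, 0.202]], [[-0.046, 0.106, -0.013], [0, 0, 0.201]], [[0, 0, 0], [0, 0, 0]]]'

```text
clock: 16.88
tcp_pos: [0.461, -0.1918, 0.16]
ee_rot: [[0.976, 0.218, 0.001], [0.218, -0.976, -0.0], [0.001, 0.0, -1.0]]
contact_force: [0.6, 0.7, -1.6]
finger_gap: 0.0664
gripper_force: 0.0
```

Call:
drive_tool --deltas '[[[0, 0, 0], [0, 0, 0]], [[0, 0, 0], [0, 0, 0]]]'

```text
clock: 17.12
tcp_pos: [0.4607, -0.1886, 0.1599]
ee_rot: [[0.974, 0.225, -0.0], [0.225, -0.974, 0.0], [-0.0, -0.001, -1.0]]
contact_force: [0.6, 0.3, -0.3]
finger_gap: 0.0665
gripper_force: 0.0
```

Run:
```python
from h import *
s=sense();print(s['clock'],s['tcp_pos'],s['ee_rot'][:,1])
p=camera_params("wrist");im=grab_frame("wrist");H=hsv(im)
cv2.imwrite("pics/w8.png",cv2.cvtColor(im,cv2.COLOR_RGB2BGR))
o=(((H[...,0]<13)|(H[...,0]>174))&(H[...,1]>110)).astype('uint8')*255
B=sorted(blobs(o,150),key=lambda c:c[:,0,0].mean())
for c in B: print(cv2.boundingRect(c),rect(p,c,.038))
for i in range(0,len(B)-1,2):print("tile",rect(p,np.vstack(B[i:i+2]),.038))
```

```text
17.125 [ 0.46068958 -0.18862404  0.15985425] [ 2.24946900e-01 -9.74370888e-01 -5.13887541e-04]
(112, 136, 60, 48) (array([ 0.4563, -0.0816]), array([0.044 , 0.0519]), 105.6)
(123, 201, 53, 16) (array([ 0.4083, -0.0941]), array([0.0149, 0.0509]), 105.2)
(285, 203, 51, 16) (array([ 0.4426, -0.2488]), array([0.0143, 0.0495]), 100.8)
(287, 137, 57, 48) (array([ 0.4913, -0.2393]), array([0.0435, 0.0509]), 100.8)
tile (array([ 0.4394, -0.0861]), array([0.0519, 0.079 ]), 15.3)
tile (array([ 0.474 , -0.2424]), array([0.0509, 0.0786]), 10.5)
```

View pics/w8.png

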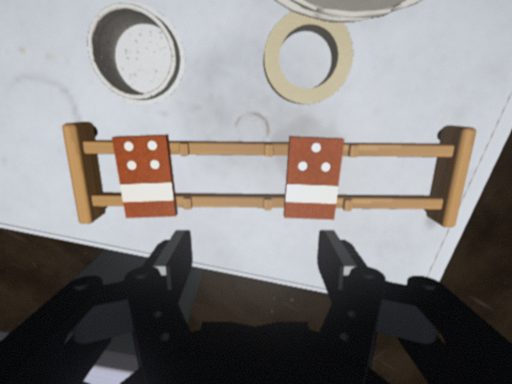

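Tiles 4 (columns 112–172) and 3 (columns 285–343) haven't moved. Pick tile 3.

```bash
sed -i 's/^TILE=.*/TILE={3:(.4738,-.2420,10.6),4:(.4392,-.0857,15.2)}/' h.py
python3 - <<'E'
from h import *
e=pick(3);place(3,.1468,.0112,9.2,e)
E
```

```text
pick 3
[[[-0.004,0.046,0.073],[-0,-0,0.018]],[[-0.004,0.045,0.073],[-0,-0,0.018]],[[-0.003,0.046,0.074],[-0,-0,0.017]],
[[-0,-0,0.05],[-0,-0,0]],[[-0,-0,0.05],[-0,-0,0]],[[-0,-0,0.05],[-0,-0,0]],'|']
place 3 [0.47096235 0.22493266 0.0352    ] [0.4711469  0.22253431 0.01252372]
[[[0,-0,-0.083],[0,0,0]],[[0,-0,-0.083],[0,0,0]],[[0,-0,-0.084],[0,0,0]],
[[0.022,-0.114,-0],[0.015,0.017,-0.186]],[[0.039,-0.11,0.002],[0.015,0.017,-0.186]],[[0.054,-0.103,0.003],[0.015,0.017,-0.186]],[[0.068,-0.094,0.005],[0.015,0.016,-0.186]],[[0.081,-0.083,0.008],[0.015,0.017,-0.186]],[[0.093,-0.07,0.01],[0.015,0.016,-0.186]],[[0.102,-0.056,0.011],[0.015,0.017,-0.185]],[[0.108,-0.04,0.013],[0.015,0.016,-0.186]],[[0.113,-0.024,0.016],[0.015,0.017,-0.185]],[[0.115,-0.007,0.017],[0.015,0.016,-0.186]],
[[-0.013,-0,0.08],[-0,0,0]],[[-0.013,-0,0.08],[-0,0,0]],
[[-0.005,-0,0.029],[-0,0,0]],[[-0.004,-0,0.029],[-0,0,0]],[[-0.005,-0,0.029],[-0,0,0]],'|']
```

Call:
drive_tool --deltas '[[[-0.004, 0.046, 0.073], [0, 0, 0.018]], [[-0.004, 0.045, 0.073], [0, 0, 0.018]], [[-0.003, 0.046, 0.074], [0, 0, 0.017]], [[0, 0, 0], [0, 0, 0]], [[0, 0, 0.05], [0, 0, 0]]]'

```text
clock: 17.8
tcp_pos: [0.469, -0.244, 0.0537]
ee_rot: [[0.983, 0.183, 0.003], [0.183, -0.983, -0.001], [0.003, 0.002, -1.0]]
contact_force: [0.6, -0.6, 0.2]
finger_gap: 0.0666
gripper_force: 0.0
```

Call:
drive_tool --deltas '[[[0, 0, 0.05], [0, 0, 0]], [[0, 0, 0.05], [0, 0, 0]], [[0, 0, 0], [0, 0, 0]], [[0, 0, 0], [0, 0, 0]]]'

```text
clock: 18.3
tcp_pos: [0.4685, -0.2441, 0.0135]
ee_rot: [[0.983, 0.183, 0.002], [0.183, -0.983, -0.001], [0.002, 0.001, -1.0]]
contact_force: [0.0, -0.1, 0.4]
finger_gap: 0.0667
gripper_force: 0.0
```

Call:
drive_tool --deltas '[[[0, 0, 0], [0, 0, 0]], [[0, 0, 0], [0, 0, 0]], [[0, 0, 0], [0, 0, 0]], [[0, 0, 0], [0, 0, 0]]]' --grip 0.3 --force 30

```text
clock: 18.8
tcp_pos: [0.4684, -0.2445, 0.0134]
ee_rot: [[0.983, 0.182, 0.002], [0.182, -0.983, -0.001], [0.002, 0.001, -1.0]]
contact_force: [-1.2, 2.3, 8.2]
finger_gap: 0.0491
gripper_force: 30.1
```

Call:
drive_tool --deltas '[[[0, 0, -0.083], [0, 0, 0]], [[0, 0, -0.083], [0, 0, 0]], [[0, 0, -0.084], [0, 0, 0]], [[0.022, -0.114, 0], [0.015, 0.017, -0.186]], [[0.039, -0.11, 0.002], [0.015, 0.017, -0.186]]]'

```text
clock: 19.42
tcp_pos: [0.4688, -0.1503, 0.1131]
ee_rot: [[0.887, 0.461, 0.02], [0.46, -0.887, 0.031], [0.032, -0.018, -0.999]]
contact_force: [0.9, 0.1, -0.0]
finger_gap: 0.0492
gripper_force: 33.4
```

Call:
drive_tool --deltas '[[[0.054, -0.103, 0.003], [0.015, 0.017, -0.186]], [[0.068, -0.094, 0.005], [0.015, 0.016, -0.186]], [[0.081, -0.083, 0.008], [0.015, 0.017, -0.186]], [[0.093, -0.07, 0.01], [0.015, 0.016, -0.186]], [[0.102, -0.056, 0.011], [0.015, 0.017, -0.185]]]'

```text
clock: 20.05
tcp_pos: [0.4706, 0.0833, 0.1132]
ee_rot: [[0.351, 0.936, 0.018], [0.929, -0.351, 0.117], [0.116, -0.024, -0.993]]
contact_force: [0.1, 0.1, -0.8]
finger_gap: 0.0495
gripper_force: 33.4
```

Call:
drive_tool --deltas '[[[0.108, -0.04, 0.013], [0.015, 0.016, -0.186]], [[0.113, -0.024, 0.016], [0.015, 0.017, -0.185]], [[0.115, -0.007, 0.017], [0.015, 0.016, -0.186]], [[0, 0, 0], [0, 0, 0]], [[0, 0, 0], [0, 0, 0]]]'

```text
clock: 20.68
tcp_pos: [0.472, 0.221, 0.1127]
ee_rot: [[-0.073, 0.997, -0.011], [0.985, 0.074, 0.159], [0.159, 0.0, -0.987]]
contact_force: [-0.5, -0.6, -0.0]
finger_gap: 0.0494
gripper_force: 33.4
```

Run:
```python
from h import *
lower(.1468,.0115,9.2,"w9")
```

```text
20.675 [0.47195186 0.22103369 0.11273781] [-0.0733183   0.98453973  0.1590784 ] 0.04940706080328394
in tool x -0.0338 -0.0163 y -0.0261 0.0227
in tool x 0.0031 0.0477 y -0.0269 0.0231
in tool x 0.0536 0.0763 y -0.0153 0.0102
in tool x 0.0799 0.1009 y -0.0141 0.0106
[[[-0.011,-0.001,0.08],[0.001,0.001,-0.002]],[[-0.01,-0.001,0.081],[0,0,-0.002]],
[[-0.005,0,0.029],[0,0,-0]],[[-0.005,0,0.029],[0,0,-0]],[[-0.004,0,0.028],[0,0,-0]],'|']
```

Call:
drive_tool --deltas '[[[-0.011, 0, 0.08], [0, 0, -0.002]], [[-0.012, 0, 0.081], [0, 0, -0.002]], [[-0.005, 0, 0.027], [0, 0, 0]], [[-0.005, 0, 0.027], [0, 0, 0]], [[0, 0, 0], [0, 0, 0]]]'

```text
clock: 21.35
tcp_pos: [0.4722, 0.2218, 0.0256]
ee_rot: [[-0.077, 0.997, -0.012], [0.984, 0.077, 0.159], [0.159, 0.001, -0.987]]
contact_force: [-0.3, -0.1, 0.6]
finger_gap: 0.0493
gripper_force: 33.4
```

Call:
drive_tool --deltas '[[[-0.003, 0, 0.017], [0, 0, 0]], [[0, 0, 0], [0, 0, 0]], [[0, 0, 0], [0, 0, 0]]]'

```text
clock: 21.72
tcp_pos: [0.4722, 0.222, 0.0188]
ee_rot: [[-0.077, 0.997, -0.011], [0.984, 0.078, 0.159], [0.159, 0.001, -0.987]]
contact_force: [-0.0, 0.3, 0.2]
finger_gap: 0.0492
gripper_force: 33.4
```

Need about 5 mm more; I'll go down to contact.

Call:
drive_tool --deltas '[[[-0.001, 0, 0.007], [0, 0, 0]], [[-0.001, 0, 0.005], [0, 0, 0]], [[0, 0, 0], [0, 0, 0]], [[0, 0, 0], [0, 0, 0]]]'

```text
clock: 22.22
tcp_pos: [0.4721, 0.2219, 0.0137]
ee_rot: [[-0.077, 0.997, -0.012], [0.984, 0.078, 0.159], [0.159, 0.001, -0.987]]
contact_force: [-0.2, -0.3, -0.3]
finger_gap: 0.0494
gripper_force: 33.4
```

Call:
drive_tool --deltas '[[[0, 0, 0.003], [0, 0, 0]], [[0, 0, 0], [0, 0, 0]]]'

```text
clock: 22.48
tcp_pos: [0.4722, 0.2221, 0.0128]
ee_rot: [[-0.077, 0.997, -0.011], [0.984, 0.078, 0.159], [0.159, 0.001, -0.987]]
contact_force: [-1.1, -1.6, 3.4]
finger_gap: 0.0496
gripper_force: 33.8
```

Call:
drive_tool --deltas '[[[0, 0, 0], [0, 0, 0]], [[0, 0, 0], [0, 0, 0]], [[0, 0, 0], [0, 0, 0]]]' --grip 0.78

```text
clock: 22.85
tcp_pos: [0.4721, 0.2221, 0.0125]
ee_rot: [[-0.077, 0.997, -0.012], [0.984, 0.078, 0.159], [0.159, 0.001, -0.987]]
contact_force: [-0.1, -0.1, 0.7]
finger_gap: 0.0669
gripper_force: 0.0
```

Call:
drive_tool --deltas '[[[0, 0, -0.06], [0, -0.05, 0]], [[0, 0, -0.1], [0, -0.1, 0]], [[-0.03, 0, -0.1], [0, -0.055, 0]], [[-0.06, 0, 0], [0, 0, 0]], [[0, 0, 0], [0, 0, 0]]]'

```text
clock: 23.48
tcp_pos: [0.4757, 0.1752, 0.1157]
ee_rot: [[-0.077, 0.997, 0.001], [0.997, 0.077, -0.001], [-0.001, 0.001, -1.0]]
contact_force: [1.3, -0.2, -0.4]
finger_gap: 0.0666
gripper_force: 0.0
```

Run:
```python
from h import *
s=sense();print(s['clock'],s['tcp_pos'])
look("w10")
e=pick(4);place(4,.1975,.0112,9.2,e)
```

```text
23.475 [0.47569608 0.17520574 0.11569725]
(225, 163, 60, 19) (array([0.4727, 0.1933]), array([0.0151, 0.0484]), 4.4) tray x,y -0.0007 -0.1785
(220, 78, 69, 61) (array([0.4682, 0.2428]), array([0.0443, 0.0519]), 4.4) tray x,y -0.0014 -0.1288
(215, 0, 75, 69) (array([0.4632, 0.2936]), array([0.0439, 0.052 ]), 4.4) tray x,y -0.0025 -0.0777
pick 4
[[[-0.072,-0.017,0.012],[0,0,0.196]],[[-0.074,-0.006,0.012],[0,0,0.196]],[[-0.074,0.005,0.012],[0,0,0.195]],[[-0.072,0.016,0.012],[0,0,0.196]],[[-0.069,0.027,0.012],[0,-0,0.195]],[[-0.064,0.038,0.012],[0,-0,0.196]],[[-0.057,0.047,0.012],[0,-0,0.195]],[[-0.049,0.055,0.012],[0.001,-0,0.196]],[[-0.04,0.062,0.013],[0,-0,0.195]],
[[-0,-0,0.05],[0,-0,0]],[[-0,-0,0.05],[0,-0,0]],[[-0,-0,0.05],[0,-0,0]],'|']
place 4 [0.47485201 0.17438208 0.0352    ] [0.47503655 0.17198374 0.01252372]
[[[0,0,-0.083],[0,0,0]],[[0,0,-0.083],[0,0,0]],[[0,0,-0.084],[0,0,0]],
[[0.03,-0.066,-0],[0.016,0.019,-0.195]],[[0.04,-0.061,0.001],[0.016,0.019,-0.195]],[[0.049,-0.054,0.003],[0.016,0.019,-0.195]],[[0.056,-0.046,0.004],[0.016,0.019,-0.195]],[[0.063,-0.037,0.005],[0.016,0.019,-0.195]],[[0.067,-0.027,0.007],[0.016,0.019,-0.195]],[[0.071,-0.017,0.008],[0.015,0.019,-0.195]],[[0.072,-0.005,0.009],[0.016,0.018,-0.195]],[[0.073,0.006,0.01],[0.015,0.019,-0.196]],
[[-0.013,-0,0.08],[0,-0,0]],[[-0.013,-0,0.081],[0,-0,0]],
[[-0.005,-0,0.029],[0,-0,0]],[[-0.005,-0,0.029],[0,-0,0]],[[-0.004,-0,0.028],[0,-0,0]],'|']
```

View pics/w10.png

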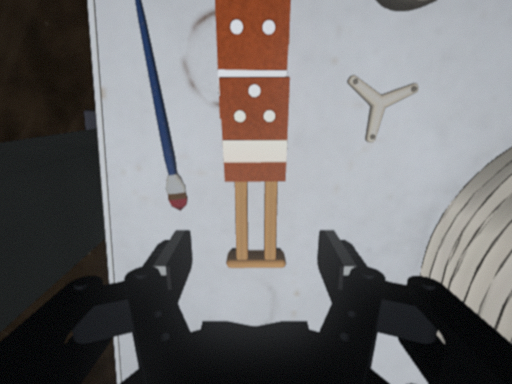

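Tile 3 sits straight, lapped on tile 2 (three dots at rows 90–117, spacing about 50 mm). Now tile 4.

Call:
drive_tool --deltas '[[[-0.072, -0.017, 0.012], [0, 0, 0.196]], [[-0.074, -0.006, 0.012], [0, 0, 0.196]], [[-0.074, 0.005, 0.012], [0, 0, 0.195]], [[-0.072, 0.016, 0.012], [0, 0, 0.196]], [[-0.069, 0.027, 0.012], [0, 0, 0.195]]]'

```text
clock: 24.15
tcp_pos: [0.4517, 0.0294, 0.0909]
ee_rot: [[0.64, 0.768, 0.0], [0.768, -0.64, -0.001], [-0.0, 0.001, -1.0]]
contact_force: [-0.1, -0.0, -0.3]
finger_gap: 0.0669
gripper_force: 0.0
```

Call:
drive_tool --deltas '[[[-0.064, 0.038, 0.012], [0, 0, 0.196]], [[-0.057, 0.047, 0.012], [0, 0, 0.195]], [[-0.049, 0.055, 0.012], [0, 0, 0.196]], [[-0.04, 0.062, 0.013], [0, 0, 0.195]], [[0, 0, 0], [0, 0, 0]]]'

```text
clock: 24.78
tcp_pos: [0.4336, -0.0879, 0.0714]
ee_rot: [[0.965, 0.261, -0.0], [0.261, -0.965, -0.001], [-0.0, 0.0, -1.0]]
contact_force: [-0.1, 0.0, 0.5]
finger_gap: 0.0666
gripper_force: 0.0
```

Call:
drive_tool --deltas '[[[0, 0, 0], [0, 0, 0]], [[0, 0, 0], [0, 0, 0]]]'

```text
clock: 25.02
tcp_pos: [0.4341, -0.0864, 0.072]
ee_rot: [[0.964, 0.266, 0.001], [0.266, -0.964, -0.001], [0.001, 0.001, -1.0]]
contact_force: [0.3, 0.4, -0.4]
finger_gap: 0.0667
gripper_force: 0.0
```

Run:
```python
from h import *
pick(4)
```

```text
pick 4
[[[-0.002,0.002,0],[0.001,-0.001,0.005]],
[[-0,-0,0.038],[0,0,-0]],[[-0,-0,0.037],[0,0,-0]],[[-0,-0,0.038],[0,0,-0]],[[-0,-0,0.037],[0,0,-0]],'|']
```

Call:
drive_tool --deltas '[[[-0.002, 0.002, 0.05], [0, 0, 0]], [[0, 0, 0.05], [0, 0, 0]], [[0, 0, 0.05], [0, 0, 0]], [[0, 0, 0], [0, 0, 0]], [[0, 0, 0], [0, 0, 0]]]'

```text
clock: 25.65
tcp_pos: [0.4339, -0.0879, 0.0123]
ee_rot: [[0.964, 0.264, 0.002], [0.264, -0.964, -0.001], [0.001, 0.002, -1.0]]
contact_force: [2.7, 1.2, -2.6]
finger_gap: 0.0663
gripper_force: 1.7
```

Call:
drive_tool --deltas '[[[0, 0, 0], [0, 0, 0]], [[0, 0, 0], [0, 0, 0]], [[0, 0, 0], [0, 0, 0]], [[0, 0, 0], [0, 0, 0]]]' --grip 0.3 --force 30

```text
clock: 26.15
tcp_pos: [0.4336, -0.0881, 0.0127]
ee_rot: [[0.965, 0.264, 0.002], [0.264, -0.965, -0.001], [0.001, 0.001, -1.0]]
contact_force: [1.0, 4.7, 6.5]
finger_gap: 0.0495
gripper_force: 31.1
```

Call:
drive_tool --deltas '[[[0, 0, -0.083], [0, 0, 0]], [[0, 0, -0.083], [0, 0, 0]], [[0, 0, -0.084], [0, 0, 0]], [[0.03, -0.066, 0], [0.016, 0.019, -0.195]], [[0.04, -0.061, 0.001], [0.016, 0.019, -0.195]]]'

```text
clock: 26.78
tcp_pos: [0.4423, -0.0301, 0.1127]
ee_rot: [[0.837, 0.546, 0.018], [0.546, -0.837, 0.034], [0.034, -0.019, -0.999]]
contact_force: [-0.2, -0.5, -0.7]
finger_gap: 0.0493
gripper_force: 38.1
```

Call:
drive_tool --deltas '[[[0.049, -0.054, 0.003], [0.016, 0.019, -0.195]], [[0.056, -0.046, 0.004], [0.016, 0.019, -0.195]], [[0.063, -0.037, 0.005], [0.016, 0.019, -0.195]], [[0.067, -0.027, 0.007], [0.016, 0.019, -0.195]], [[0.071, -0.017, 0.008], [0.015, 0.019, -0.195]]]'

```text
clock: 27.4
tcp_pos: [0.4649, 0.1142, 0.1123]
ee_rot: [[0.223, 0.975, 0.009], [0.967, -0.222, 0.129], [0.127, -0.02, -0.992]]
contact_force: [0.5, -1.2, -0.3]
finger_gap: 0.049
gripper_force: 38.1
```

Call:
drive_tool --deltas '[[[0.072, -0.005, 0.009], [0.016, 0.018, -0.195]], [[0.073, 0.006, 0.01], [0.015, 0.019, -0.196]], [[0, 0, 0], [0, 0, 0]], [[0, 0, 0], [0, 0, 0]], [[0, 0, 0], [0, 0, 0]]]'

```text
clock: 28.02
tcp_pos: [0.4745, 0.1706, 0.1126]
ee_rot: [[-0.075, 0.997, -0.012], [0.984, 0.076, 0.158], [0.159, 0.0, -0.987]]
contact_force: [0.9, -0.0, -0.9]
finger_gap: 0.0492
gripper_force: 38.1
```

Run:
```python
from h import *
lower(.197,.0115,9.2,"w11")
```

```text
28.025 [0.47448403 0.17059166 0.11258124] [-0.07524676  0.98442611  0.15888098] 0.04923447148238863
in tool x -0.0326 -0.0163 y -0.0262 0.0229
in tool x 0.0031 0.0481 y -0.0269 0.0232
in tool x 0.054 0.0763 y -0.0144 0.0117
in tool x 0.0796 0.1012 y -0.0142 0.0106
in tool x 0.1035 0.1073 y -0.0125 0.0104
[[[-0.011,0.001,0.08],[0,0.001,-0]],[[-0.01,0,0.081],[0.001,0,-0]],
[[-0.005,0,0.029],[-0,0,-0]],[[-0.005,0,0.028],[-0,0,-0]],[[-0.004,0,0.029],[-0,0,-0]],'|']
```

Call:
drive_tool --deltas '[[[-0.013, 0, 0.08], [0, 0, 0]], [[-0.013, 0, 0.081], [0, 0, 0]], [[-0.005, 0, 0.028], [0, 0, 0]], [[-0.005, 0, 0.027], [0, 0, 0]], [[-0.003, 0, 0.019], [0, 0, 0]]]'

```text
clock: 28.7
tcp_pos: [0.4753, 0.1708, 0.0174]
ee_rot: [[-0.077, 0.997, -0.011], [0.984, 0.078, 0.159], [0.159, 0.002, -0.987]]
contact_force: [-0.5, -0.2, -0.7]
finger_gap: 0.0494
gripper_force: 38.1
```

Call:
drive_tool --deltas '[[[0, 0, 0], [0, 0, 0]], [[0, 0, 0], [0, 0, 0]], [[0, 0, 0], [0, 0, 0]]]'

```text
clock: 29.08
tcp_pos: [0.4751, 0.1709, 0.0177]
ee_rot: [[-0.077, 0.997, -0.011], [0.984, 0.078, 0.159], [0.159, 0.002, -0.987]]
contact_force: [0.3, -0.9, -0.5]
finger_gap: 0.0492
gripper_force: 38.1
```

Call:
drive_tool --deltas '[[[-0.001, 0, 0.006], [0, 0, 0]], [[-0.001, 0, 0.005], [0, 0, 0]], [[0, 0, 0.001], [0, 0, 0]], [[0, 0, 0], [0, 0, 0]], [[0, 0, 0], [0, 0, 0]]]'

```text
clock: 29.7
tcp_pos: [0.4748, 0.1708, 0.0124]
ee_rot: [[-0.077, 0.997, -0.012], [0.984, 0.078, 0.159], [0.159, 0.001, -0.987]]
contact_force: [-0.3, 0.5, -1.1]
finger_gap: 0.049
gripper_force: 38.1
```

Call:
drive_tool --deltas '[[[0, 0, 0], [0, 0, 0]], [[0, 0, 0], [0, 0, 0]], [[0, 0, 0], [0, 0, 0]]]' --grip 0.78

```text
clock: 30.08
tcp_pos: [0.4749, 0.1708, 0.0125]
ee_rot: [[-0.077, 0.997, -0.011], [0.984, 0.078, 0.159], [0.159, 0.001, -0.987]]
contact_force: [0.1, 0.3, 0.6]
finger_gap: 0.0665
gripper_force: 0.0
```

Call:
drive_tool --deltas '[[[0, 0, -0.06], [0, -0.05, 0]], [[0, 0, -0.12], [0, -0.1, 0]], [[-0.03, 0, -0.12], [0, -0.055, 0]], [[-0.06, 0, -0.1], [0, 0, 0]], [[0, 0, 0], [0, 0, 0]]]'

```text
clock: 30.7
tcp_pos: [0.4799, 0.1228, 0.1739]
ee_rot: [[-0.077, 0.997, 0.006], [0.997, 0.077, -0.0], [-0.001, 0.006, -1.0]]
contact_force: [-0.5, 0.2, -0.5]
finger_gap: 0.0667
gripper_force: 0.0
```

Run:
```python
from h import *
s=sense();print(s['clock'],s['tcp_pos'],s['contact_force'])
look("w12")
```

```text
30.7 [0.47986592 0.12281929 0.17394179] [-0.48108473  0.17787619 -0.49823598]
(229, 150, 48, 16) (array([0.4755, 0.1423]), array([0.0153, 0.0477]), 4.4) tray x,y -0.0018 -0.2295
(225, 82, 55, 48) (array([0.4714, 0.1922]), array([0.0434, 0.0513]), 4.5) tray x,y -0.0021 -0.1795
(224, 18, 58, 56) (array([0.4676, 0.2444]), array([0.0455, 0.0518]), 4.5) tray x,y -0.0019 -0.1271
(223, 0, 57, 12) (array([0.4641, 0.2767]), array([0.0085, 0.0493]), 4.5) tray x,y -0.0029 -0.0947
```

View pics/w12.png

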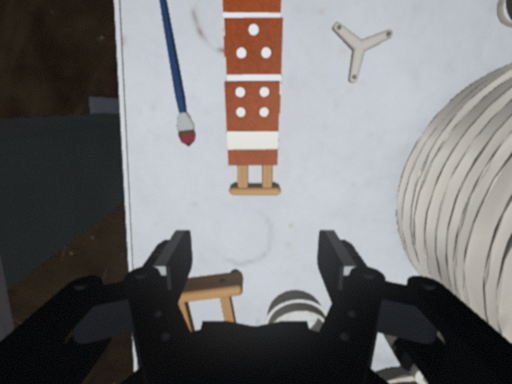

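Tile 4 is placed, lapped about 30 mm and straight, with its foot on the rails (row 165, short of the lip at row 188). The spacings are 50–52 mm, so I'm handing in.

```bash
python3 -c "
from rig import *
print(sign_off())"
```

```text
the job is handed in; nothing more can be done
None
```

The four tiles are shingled on the tray in order 1 to 4, dots up towards the stop and lapped about 30 mm; the job is handed in at about 31 s, with no verdict returned, and I did not re-measure the egg cup, ramekin or tape roll.

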